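# Load a slide carrier under the scanner head

## Task

Pick up the blue slide carrier by its upright grip and slide it, tray first, into the slide scanner under the low overhanging head, until the tray meets the stop at the back. It must lie flat on the stage, square and midway between the two orange lines, and be let go there. Leave the yellow carrier where it is.

Things in the scene. Friction and masses are not known exactly. Their poses are not given: they have to be found in the camera images.
- blue_grip (a point): Middle of the upright grip of the loose blue slide carrier (120 g), the one to load. The grip is a fin 30 mm long (x), 16 mm thick (y), from 10 to 55 mm above the carrier's underside; this point is 32.5 mm above it. It stands on a neck 16 mm wide, 10 mm thick, that runs 80 mm back from the tray and ends 20 mm behind this point. x: from grip towards tray, z up.
- blue_tray (a point): Centre of the blue carrier's flat tray (110 x 60 x 10 mm, two glass slides flush in its top), 5 mm above its underside, 115 mm ahead (+x) of the grip and 27.5 mm lower. x away from the grip, along the 110 mm, z up. At the start the carrier lies flat on the bench, tray pointing roughly away from the robot.
- yellow_tray (a point): Centre of the tray of the yellow carrier, 5 mm above its underside: a bystander of the same shape, size and axes as the blue one, on the bench beside it, to either side. Not to be moved.
- home (a point): Where the blue tray's centre belongs in the pale fixed scanner: 5 mm above its flat stage (200 mm wide, top 20 mm above bench, from 205 mm before home), 55 mm before the back stop. x points in under the head, z up. The head begins 50 mm before home, underside 22 mm and top 77 mm above the stage; housing from 40 mm past home to 167 mm high. Orange lines 42 mm each side of mid-lane.
There are look-alikes about, which are no part of the job. What is shaped like the part that bears blue_grip but green or turquoise is not meant.

How it is judged (in metres and radians):
At the end, for the whole second after the job is handed in: The blue tray lies flat on the stage (height within 4 mm, tilt under 3.4 degrees), its centre within 14 mm of home towards the front (no more than 14 mm short of touching the stop) and within 14 mm sideways, square to the lane within 10 degrees, let go and at rest (x of blue_tray in the frame of home between -0.014 and 0.008 m and y of blue_tray in the frame of home between -0.014 and 0.014 m and z of blue_tray in the frame of home between -0.004 and 0.004 m and angle between the x axis of blue_tray and the x axis of home, either way round below 0.175 rad and angle between blue_tray's own z axis and vertical below 0.06 rad).
It fails at once if The yellow carrier is moved by more than 20 mm (distance of yellow_tray from where it was at the start of the episode above 0.02 m).
It also fails if it takes over 42 s, if anything falls off the work surface, if the arm or the gripper's body presses on something with over 40 N, if the wrist force passes 120 N, or if a joint passes its speed limit or range.

## Robot

A 6-joint arm with a two-finger parallel gripper is mounted at the origin on the work surface. World frame = base frame: x ahead of the robot, y to its left, z up, the work surface at z = 0. Lengths are in mm, angles in rad, forces in N, time in s.
With the tool pointing down it reaches from about 275 to 750 mm from the base axis. Payload 10.2 kg.
Tool frame: the origin (TCP) lies between the finger pads; the fingertips stand 17 mm ahead of it and the grasp point (between the pads) lies 2 mm behind it (tips_ahead is the distance from the TCP to the fingertips, in mm); z points along the fingers, y is the line along which they close (so a half turn about z gives the same grasp; the last joint's range is limited). The gripper opens to 85 mm and grips with 20 to 120 N. Pads are 22 mm wide; open, the fingers measure 114 mm over their backs; the gripper's body (76 mm by 85 mm) begins 54 mm behind the grasp point. The pads swing forward as they close: fully open they stand 13 mm farther back than shut.
Start: joints at [-1.54, 0.313, 1.498, -0, 1.331, -0.223], TCP at [131.806, -508.191, 248.294] pointing down, gripper open.
Joint ranges: [-2.94, 2.94], [-0.97, 2.17], [0.19, 2.56], [-1.23, 4.37], [0.02, 3.11], [-2.88, 2.88]. Speed limits (rad/s): [2.39, 2.39, 3.01, 3.14, 3.14, 3.14].

## Interface

Orientations are given as a unit quaternion [w, x, y, z].
In Python, from rig import sense, capture, finish_job, boxes_of, tips_ahead gives the robot as it stands.
- The arm moves only by the tool drive_tool, never from a script. Its argument "commands" is text: rows parted by semicolons, each of 7 numbers parted by spaces: the shift along the world's x, y, z in units of 0.1 m (1.0 is 0.1 m), then the turn, a rotation vector about the world's x, y, z in units of pi/4 rad (1.0 is pi/4 rad), then the opening in per cent of the stroke, from 0 (shut) to 100 (fully open). A call has 1 to 20 rows; each row shifts and turns the commanded pose from where the row before left it; what a row does not reach is not made up. A row lasts 1/12 s, in which the tool goes at most 41.7 mm and 7.16 degrees, less where a joint would pass 70% of its speed; a pose out of reach is approached as far as the arm can. A call with a number of a shift or a turn outside -1 to 1 is refused whole. A call with a gripper value outside its range is refused whole. The fingers move at their own pace and stop on an object; "force" is the grip in N (left out, the last holds). Time passes only in rows, so rows that do not move let the fingers close. It gives the time, the measured TCP pose, the force, the opening and the grip force at its end, in the units of the state.
- sense(): the state, without advancing time (a new reading comes with each control period).
- capture(name): name is "side" or "top"; returns a dict with "pixels" (400x640x3 uint8, blue, green, red), "fov_y" (degrees; the focal length in pixels is half the picture's height over the tangent of half this angle, whatever the lens; pixels are square), "cx", "cy" (the principal point, pixels), "position" and "attitude" of the camera in the world. Camera axes: x right, y down, z forward; pixel columns grow to the right and rows downward; lengths in mm; the calibration is good to about 2 mm. A picture is of the moment at which its call begins. There is no depth.
- finish_job(): hands the job in; it is judged then, once.
Trained networks look in a picture, given as the dict that the camera call returned (one of the last four; its "shot" number tells which), for a name from the list of things; names that differ only in an ending like _2 or _b are one class to them, and where a whole thing is asked for, a point or a joint stands for the part that bears it (a point fixed in the world has none). Each returns a list of dicts, best first, with "confidence" (0 to 1); they miss things now and then, are a little off and sometimes report something else, mostly with a low value. They report only what shows in the picture. A call takes as long as a camera call. They do not tell look-alikes from the thing itself.
- boxes_of(picture, name): "position" ([column, row] in pixels, amid what is visible of it).
The state is a dict: "time_s": time; "joints": joint angles; "dq": joint speeds; "tau": joint torques, N m; "eef_pos": TCP position; "ee_rot": TCP orientation; "force": force on the tool from outside, world axes, zero at the start; "wrist_torque": the same for the moment, N m; "grip_width": opening from 0.0 (shut) to 1.0 (fully open); "grip_force": force on a finger pad.
Only numpy, scipy, OpenCV 4.12 (cv2) and the standard library are available. Lean on these libraries where they do the work, as an engineer would, in place of code of your own. Each camera call takes 0.05 s, during which the arm holds its last target. There are 200 camera calls.

## Working session

There is one attempt and no reset: what is moved stays moved. The work goes in short steps, Python scripts to look and compute and a tool call to move; the robot and the scene stay as the last step left them, time stands still between calls to the robot, and variables do not carry over. Pictures are saved under pics/ and viewed, at most 10 in all, crops included, and the job is handed in when it is done.

Besides the shell and the picture viewer there is one more tool, called as a command line: name --argument value ..., lists and objects as JSON in quotes. drive_tool: Moves the arm, as the interface text tells. Shifts and turns lie within -1 to 1; 1 stands for 0.1 m of shift or pi/4 rad of turn. Its arguments: {"type":"object","properties":{"commands":{"type":"string"},"force":{"type":"number"}},"required":["commands"]}

```bash
mkdir -p pics; ls; python3 - <<'E'
from rig import *
import cv2,json
s=sense();print(s['time_s'],s['eef_pos'],s['ee_rot'],s['grip_width'])
for n in('top','side'):
    c=capture(n);cv2.imwrite(f'pics/{n}0.png',c['pixels'])
    print({k:c[k] for k in c if k!='pixels'})
    for t in('blue_grip','blue_tray','yellow_tray','home'):
        try:print(n,t,[(b['position'],round(b['confidence'],2)) for b in boxes_of(c,t)])
        except Exception as e:print(t,e)
E
```

```text
pics
0.0 [ 131.80601378 -507.94470306  247.74635357] [-6.25139071e-04  9.91957646e-01  1.26568687e-01  6.61154698e-05] 1.0014329081863529
{'fov_y': 48.596106414591155, 'cx': 322.28506877708486, 'cy': 198.44541765176646, 'position': array([ 254.76687889, -195.79573102, 1435.02000687]), 'attitude': array([ 0.06777724, -0.69866964,  0.71028766, -0.05252063]), 'shot': 1}
top blue_grip [([459.9, 163.5], 0.79), ([411.6, 208.7], 0.78), ([353.1, 171.7], 0.76), ([337.0, 258.8], 0.64)]
top blue_tray [([408.0, 210.0], 0.95), ([458.4, 165.8], 0.92), ([351.3, 174.1], 0.73), ([340.6, 260.2], 0.69)]
top yellow_tray [([305.2, 182.2], 0.91)]
top home [([221.4, 146.5], 0.85)]
{'fov_y': 53.746134908362144, 'cx': 327.4312279702454, 'cy': 204.4839764234026, 'position': array([-22.24749239, 491.5999878 , 981.96570683]), 'attitude': array([ 0.11501649, -0.31506651,  0.87747962, -0.34283206]), 'shot': 2}
side blue_grip [([326.7, 187.4], 0.91), ([373.3, 134.1], 0.52)]
side blue_tray [([326.4, 187.4], 0.72), ([372.5, 136.1], 0.54)]
side yellow_tray [([301.6, 217.8], 0.71), ([324.5, 189.6], 0.34)]
side home [([206.1, 245.9], 0.95)]
```

View pics/top0.png

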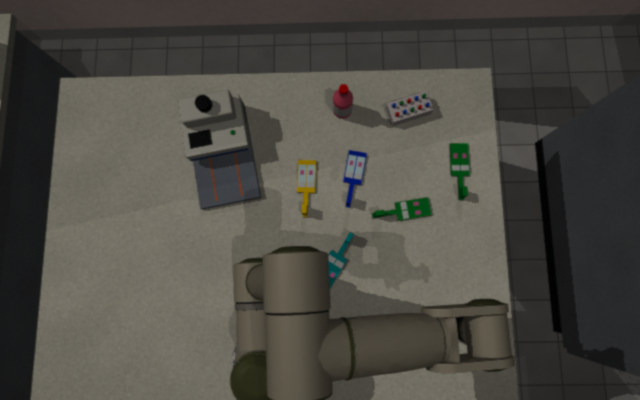

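View pics/side0.png

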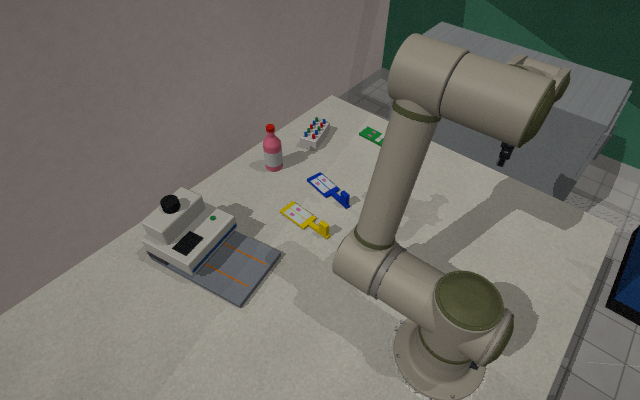

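The top view shows blue at (353,172). The look-alikes are green at (459,165), green at (412,209) and turquoise at (338,260), with the yellow bystander at (305,182) and the scanner at (221,147). By the description, the blue one at (353,172) is the one to load. Next I'll check it in a close crop and measure.

```bash
cat >h.py <<'E'
import numpy as np,cv2
from scipy.spatial.transform import Rotation as R
from scipy.optimize import minimize
def RR(c): q=c['attitude'];return R.from_quat([q[1],q[2],q[3],q[0]]).as_matrix()
def foc(c): return 200/np.tan(np.radians(c['fov_y'])/2)
def proj(c,P):
    p=(np.atleast_2d(P)-c['position'])@RR(c);return p[:,:2]/p[:,2:]*foc(c)+[c['cx'],c['cy']]
def unproj(c,px,z):
    px=np.atleast_2d(px);d=np.c_[(px-[c['cx'],c['cy']])/foc(c),np.ones(len(px))]@RR(c).T
    return c['position']+d*((z-c['position'][2])/d[:,2])[:,None]
# carrier boxes in frame: origin under tray centre, x away from grip
BX=[(-55,55,-30,30,0,10),(-135,-55,-8,8,0,10),(-130,-100,-8,8,10,55)]
def sil(c,pose,z0=0,S=4):
    x,y,a=pose;m=np.zeros((400*S,640*S),np.uint8);ca,sa=np.cos(a),np.sin(a)
    for b in BX:
        P=np.array([(u,v,w) for u in b[:2] for v in b[2:4] for w in b[4:]],float)
        W=np.c_[x+ca*P[:,0]-sa*P[:,1],y+sa*P[:,0]+ca*P[:,1],z0+P[:,2]]
        q=proj(c,W)*S+S/2-.5
        cv2.fillConvexPoly(m,cv2.convexHull(np.round(q*16).astype(np.int32)),255,shift=4)
    return cv2.resize(m,(640,400),interpolation=cv2.INTER_AREA)/255.
def mask(c,hue,near,r=45,smin=110):
    h=cv2.cvtColor(c['pixels'],cv2.COLOR_BGR2HSV)
    m=((h[...,0]>hue[0])&(h[...,0]<hue[1])&(h[...,1]>smin)&(h[...,2]>40)).astype(np.uint8)
    k=np.zeros_like(m);cv2.circle(k,tuple(int(v) for v in near),r,1,-1);m*=k
    return cv2.morphologyEx(m,cv2.MORPH_CLOSE,np.ones((7,7)))
def fit(cs,ms,p0,z0=0):
    f=lambda p:sum(np.abs(sil(c,p,z0)-m).sum() for c,m in zip(cs,ms))
    r=minimize(f,p0,method='Nelder-Mead',options=dict(initial_simplex=np.array(p0)+np.array([[0,0,0],[15,0,0],[0,15,0],[0,0,.15]]),xatol=.05,fatol=.05))
    return r.x,r.fun
E
cat >m.py <<'E'
from h import *; from rig import *
t=capture('top');s=capture('side')
for n,hue,a,b in(('blue',(105,130),(353,178),(328,188)),('yellow',(18,34),(306,187),(305,219))):
    mt=mask(t,hue,a,smin=130);ms=mask(s,hue,b,30,smin=130)
    p=unproj(t,[a],5)[0]
    for cs,mm in(([t],[mt]),([s],[ms]),([t,s],[mt,ms])):
        x,f=fit(cs,mm,[p[0]+20,p[1],-.1]);print(n,np.round(x,3),round(f,1),[int(k.sum()) for k in mm])
for c,n in((t,'top'),(s,'side')):
    h=cv2.cvtColor(c['pixels'],cv2.COLOR_BGR2HSV)
    o=(h[...,0]>3)&(h[...,0]<18)&(h[...,1]>110)
    k=np.zeros_like(o);k[(slice(145,205) if n=='top' else slice(235,295)),(slice(195,265) if n=='top' else slice(195,285))]=1
    l,lab,st,_=cv2.connectedComponentsWithStats((o&k).astype(np.uint8),connectivity=8)
    for i in range(1,l):
        if st[i,4]<8:continue
        v,u=np.where(lab==i);w=unproj(c,np.c_[u,v],20)[:,:2]
        d=cv2.fitLine(w.astype(np.float32),cv2.DIST_L2,0,.01,.01).ravel()
        print(n,'line',st[i],np.round(d,3),'ends',np.round((w-d[2:])@d[:2],0)[[0,-1]])
a=cv2.resize(t['pixels'][80:220,170:270],None,fx=5,fy=5,interpolation=cv2.INTER_CUBIC)[:600]
cv2.imwrite('pics/c1.png',cv2.convertScaleAbs(np.hstack([a[:,:500]])[:600],alpha=1.3))
b=s['pixels'][180:310,135:290]
cv2.imwrite('pics/c2.png',cv2.convertScaleAbs(cv2.resize(b,None,fx=4.5,fy=4.5,interpolation=cv2.INTER_CUBIC),alpha=1.2))
b=np.hstack([cv2.resize(t['pixels'][145:215,290:375],None,fx=4.5,fy=4.5),cv2.resize(s['pixels'][165:235,275:360],None,fx=4.5,fy=4.5)])
cv2.imwrite('pics/c3.png',b)
E
python3 m.py
```

```text
blue [ 6.03582e+02 -2.74760e+02 -2.05000e-01] 474.3 [268]
blue [ 6.04843e+02 -2.72179e+02 -2.07000e-01] 220.1 [457]
blue [ 6.04278e+02 -2.73421e+02 -2.06000e-01] 713.5 [268, 457]
yellow [ 5.77524e+02 -1.13839e+02 -3.90000e-02] 433.8 [339]
yellow [ 5.77373e+02 -1.11136e+02 -4.90000e-02] 209.9 [624]
yellow [ 5.77747e+02 -1.13326e+02 -4.50000e-02] 675.0 [339, 624]
top line [234 153   9  43  78] [9.83000e-01 1.84000e-01 5.84826e+02 1.08616e+02] ends [ 73. -72.]
top line [209 158   9  43  77] [9.83000e-01 1.82000e-01 5.70269e+02 1.91434e+02] ends [ 73. -72.]
side line [223 243  43  22  79] [9.83000e-01 1.84000e-01 5.91698e+02 1.12317e+02] ends [ 74. -80.]
side line [204 263  44  24  77] [9.83000e-01 1.82000e-01 5.74243e+02 1.94563e+02] ends [ 78. -75.]
```

View pics/c1.png

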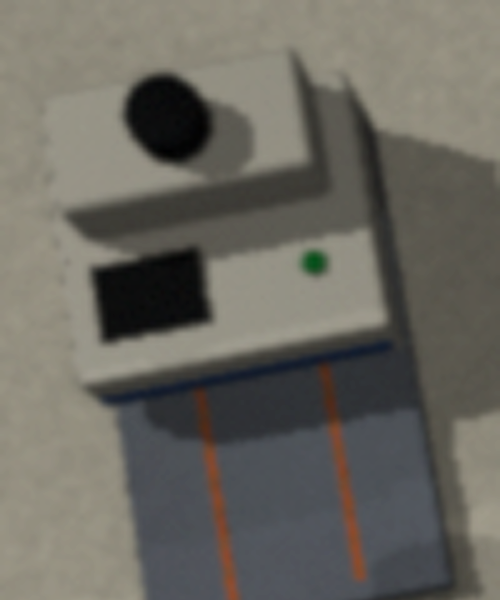

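View pics/c2.png

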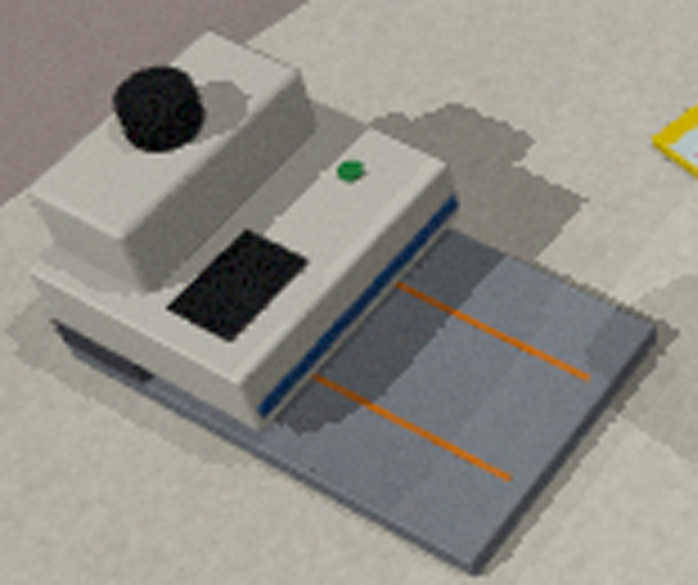

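View pics/c3.png

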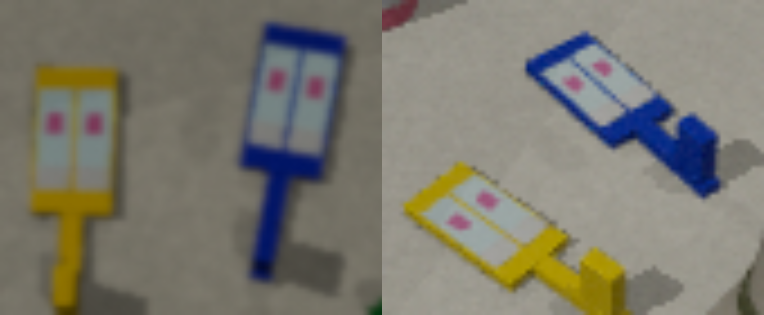

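The close crops confirm the choice: the blue carrier's tray is at top (353,172) with its fin at (349,203), and yellow stands beside it. The stage's front corners are at about (203,207) and (260,197) in top, and (240,307) and (281,253) in side. I'll refine the fit and the front edge next.

```bash
cat >>h.py <<'E'
def fill(m):
    c,_=cv2.findContours(m,cv2.RETR_EXTERNAL,cv2.CHAIN_APPROX_NONE);o=np.zeros_like(m)
    cv2.drawContours(o,[max(c,key=cv2.contourArea)],-1,1,-1);return o
# scanner silhouette boxes: stage top part only, relative home, z abs
E
python3 - <<'E'
from h import *; from rig import *
t=capture('top');s=capture('side')
mt=fill(mask(t,(105,130),(353,178),smin=90));ms=fill(mask(s,(105,130),(328,188),30,smin=90))
for cs,mm in(([t],[mt]),([s],[ms]),([t,s],[mt,ms])):
    x,f=fit(cs,mm,[600,-270,-.2]);print(np.round(x,3),round(f,1),[int(k.sum()) for k in mm], 'grip',np.round(x[:2]-115*np.array([np.cos(x[2]),np.sin(x[2])]),1))
u=np.array([.983,.184]);l=np.array([-.184,.983]);mid=np.array([580,151.65])
for c,pts in((t,[(203,207),(260.4,196.6)]),(s,[(239.9,306.5),(280.7,252.8)])):
    w=unproj(c,pts,20)[:,:2]-mid;print(np.round(np.c_[w@u,w@l],1))
# front edge by gradient along lane direction
for c,n in((t,'top'),(s,'side')):
    g=cv2.cvtColor(c['pixels'],cv2.COLOR_BGR2GRAY).astype(np.float32)
    X=np.arange(-130,-50,1.);prof=0
    for off in range(-80,81,5):
        W=mid+X[:,None]*u+off*l;q=proj(c,np.c_[W,np.full(len(W),20)]).astype(np.float32)
        prof=prof+cv2.remap(g,q[:,0],q[:,1],cv2.INTER_LINEAR).ravel()/33
    print(n,[(int(a),int(b)) for a,b in zip(X[::3],prof[::3])])
    Y=np.arange(-125,126,1.);prof=0
    for off in range(-60,1,5):
        W=mid+off*u+Y[:,None]*l;q=proj(c,np.c_[W,np.full(len(W),20)]).astype(np.float32)
        prof=prof+cv2.remap(g,q[:,0],q[:,1],cv2.INTER_LINEAR).ravel()/13
    d=np.abs(np.gradient(cv2.GaussianBlur(prof[:,None],(1,5),0).ravel()));i=np.argsort(-d)[:12];print('lat',sorted(Y[i]))
E
```

```text
[ 5.93458e+02 -2.75058e+02 -2.30000e-01] 525.6 [223] grip [ 481.5 -248.8]
[ 6.04652e+02 -2.72786e+02 -2.21000e-01] 107.9 [575] grip [ 492.5 -247.6]
[ 6.04656e+02 -2.72747e+02 -1.95000e-01] 661.6 [223, 575] grip [ 491.8 -250.4]
[[ -88.    87.4]
 [ -92.1 -102. ]]
[[-94.  104.1]
 [-93.2 -94.8]]
top [(-130, 109), (-127, 109), (-124, 109), (-121, 109), (-118, 107), (-115, 104), (-112, 103), (-109, 103), (-106, 99), (-103, 87), (-100, 71), (-97, 59), (-94, 46), (-91, 44), (-88, 54), (-85, 61), (-82, 62), (-79, 63), (-76, 63), (-73, 63), (-70, 63), (-67, 63), (-64, 64), (-61, 64), (-58, 65), (-55, 65), (-52, 65)]
lat [np.float64(-120.0), np.float64(-119.0), np.float64(-118.0), np.float64(-117.0), np.float64(-116.0), np.float64(95.0), np.float64(96.0), np.float64(97.0), np.float64(98.0), np.float64(99.0), np.float64(100.0), np.float64(101.0)]
side [(-130, 146), (-127, 146), (-124, 146), (-121, 141), (-118, 140), (-115, 140), (-112, 140), (-109, 136), (-106, 110), (-103, 99), (-100, 94), (-97, 66), (-94, 53), (-91, 63), (-88, 88), (-85, 97), (-82, 97), (-79, 97), (-76, 98), (-73, 98), (-70, 98), (-67, 98), (-64, 99), (-61, 99), (-58, 100), (-55, 100), (-52, 101)]
lat [np.float64(-104.0), np.float64(-103.0), np.float64(-102.0), np.float64(-101.0), np.float64(-100.0), np.float64(102.0), np.float64(106.0), np.float64(107.0), np.float64(108.0), np.float64(109.0), np.float64(110.0), np.float64(111.0)]
```

drive_tool --commands "0.2 0.144 -0.055 0 0 -0.0325 100;0.2 0.144 -0.055 0 0 -0.0325 100;0.2 0.144 -0.055 0 0 -0.0325 100;0.2 0.144 -0.055 0 0 -0.0325 100;0.2 0.144 -0.055 0 0 -0.0325 100;0.2 0.144 -0.055 0 0 -0.0325 100;0.2 0.144 -0.055 0 0 -0.0325 100;0.2 0.144 -0.055 0 0 -0.0325 100;0.2 0.144 -0.055 0 0 -0.0325 100;0.2 0.144 -0.055 0 0 -0.0325 100;0.2 0.144 -0.055 0 0 -0.0325 100;0.2 0.144 -0.055 0 0 -0.0325 100;0.2 0.144 -0.055 0 0 -0.0325 100;0.2 0.144 -0.055 0 0 -0.0325 100;0.2 0.144 -0.055 0 0 -0.0325 100;0.2 0.144 -0.055 0 0 -0.0325 100;0.2 0.144 -0.055 0 0 -0.0325 100;0.2 0.144 -0.055 0 0 -0.0325 100;0 0 0 0 0 0 100" --force 50

```text
time_s: 2.28
eef_pos: [493.8, -246.4, 148.2]
ee_rot: [-0.001, 0.995, -0.102, -0.0]
force: [-0.3, 1.2, -0.0]
grip_width: 0.996
grip_force: 0.0
```

drive_tool --commands "-0.02 -0.025 -0.14 0 0 0 100;0 0 -0.145 0 0 0 100;0 0 -0.145 0 0 0 100;0 0 -0.145 0 0 0 100;0 0 -0.145 0 0 0 100;0 0 -0.145 0 0 0 100;0 0 -0.145 0 0 0 100;0 0 -0.14 0 0 0 100;0 0 0 0 0 0 100"

```text
time_s: 3.03
eef_pos: [488.5, -251.0, 32.1]
ee_rot: [-0.001, 0.995, -0.103, -0.002]
force: [0.2, 0.7, -0.8]
grip_width: 1.0
grip_force: 0.0
```

```bash
python3 - <<'E'
from rig import *; import cv2,numpy as np
a=capture('top')['pixels'][130:250,290:400];b=capture('side')['pixels'][120:240,260:400]
cv2.imwrite('pics/d1.png',cv2.convertScaleAbs(np.hstack([cv2.resize(a,None,fx=3.1,fy=3.1,interpolation=2),cv2.resize(b,None,fx=3.1,fy=3.1,interpolation=2)]),alpha=1.4))
E
```

```text
(no output)
```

View pics/d1.png

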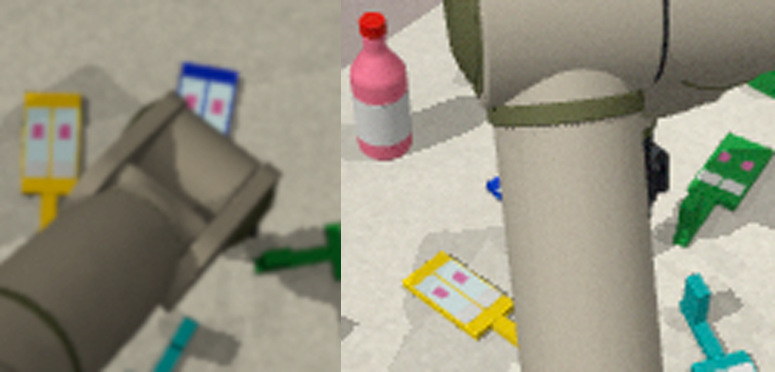

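The picture shows the gripper over the fin. The arm hides the fin itself, but the tray's visible end at (208,85) fits the estimate and nothing has moved. Closing now.

drive_tool --commands "0.035 0.015 0 0 0 0 100;0 0 0 0 0 0 60;0 0 0 0 0 0 20;0 0 0 0 0 0 0;0 0 0 0 0 0 0;0 0 0 0 0 0 0;0 0 0 0 0 0 0;0 0 0 0 0 0 0;0 0 0 0 0 0 0;0 0 0 0 0 0 0;0 0 0 0 0 0 0;0 0 0 0 0 0 0" --force 60

```text
time_s: 4.13
eef_pos: [493.4, -250.1, 34.5]
ee_rot: [0.0, 0.995, -0.103, 0.0]
force: [-0.6, -0.4, 5.4]
grip_width: 0.179
grip_force: 59.0
```

drive_tool --commands "0 0 0.1 0 0 0 0;0 0 0.2 0 0 0 0;0 0 0.2 0 0 0 0;0 0 0.2 0 0 0 0;0 0 0.2 0 0 0 0;0 0 0.2 0 0 0 0;0 0 0.1 0 0 0 0;0 0 0 0 0 0 0"

```text
time_s: 4.8
eef_pos: [494.0, -250.4, 156.5]
ee_rot: [0.001, 0.995, -0.103, 0.002]
force: [-0.1, -1.0, -0.7]
grip_width: 0.179
grip_force: 58.4
```

```bash
python3 - <<'E'
from rig import *; import cv2,numpy as np
s=sense();print(s['eef_pos'],s['force'],s['wrist_torque'],s['grip_width'],s['grip_force'])
a=capture('top')['pixels'][130:250,290:400];b=capture('side')['pixels'][120:240,260:400]
cv2.imwrite('pics/d2.png',cv2.convertScaleAbs(np.hstack([cv2.resize(a,None,fx=3.1,fy=3.1,interpolation=2),cv2.resize(b,None,fx=3.1,fy=3.1,interpolation=2)]),alpha=1.4))
E
```

```text
[ 493.97706485 -250.42753166  156.47488934] [-0.08609763 -1.02808175 -0.71746807] [0.00081004 0.01576519 0.00486853] 0.17853676768496163 58.43255281448364
```

View pics/d2.png

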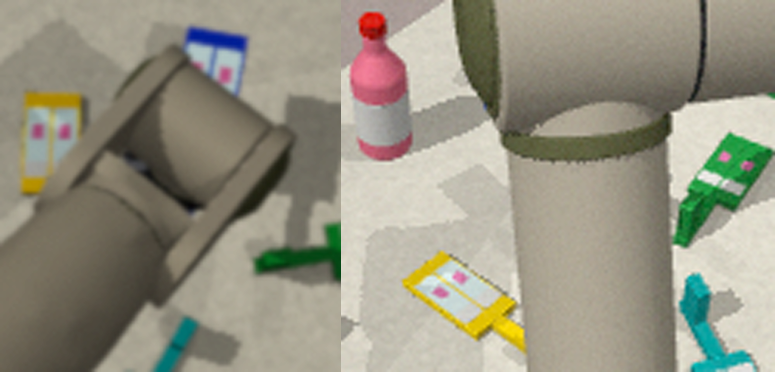

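The picture shows the blue tray raised with the tool (top crop at (215,55), shadow detached), and yellow still at (52,140). Carrying it over now.

drive_tool --commands "-0.021 0.19 0 0 0 0.025 0;-0.021 0.19 0 0 0 0.025 0;-0.021 0.19 0 0 0 0.025 0;-0.021 0.19 0 0 0 0.025 0;-0.021 0.19 0 0 0 0.025 0;-0.021 0.19 0 0 0 0.025 0;-0.021 0.19 0 0 0 0.025 0;-0.021 0.19 0 0 0 0.025 0;-0.021 0.19 0 0 0 0.025 0;-0.021 0.19 0 0 0 0.025 0;-0.021 0.19 0 0 0 0.025 0;-0.021 0.19 0 0 0 0.025 0;-0.021 0.19 0 0 0 0.025 0;-0.021 0.19 0 0 0 0.025 0;-0.021 0.19 0 0 0 0.025 0;-0.021 0.19 0 0 0 0.025 0;-0.021 0.19 0 0 0 0.025 0;-0.021 0.19 0 0 0 0.025 0;-0.021 0.19 0 0 0 0.025 0;0 0 0 0 0 0 0"

```text
time_s: 6.57
eef_pos: [452.1, 113.3, 152.9]
ee_rot: [-0.0, 0.996, 0.085, -0.001]
force: [-0.7, -0.3, -0.3]
grip_width: 0.176
grip_force: 58.6
```

```bash
cat >v.py <<'E'
import sys;from h import *; from rig import *
z0=float(sys.argv[1]);s=sense();e=s['eef_pos'];q=s['ee_rot']
yaw=2*np.arctan2(q[2],q[1])
print(e,'yaw',yaw,s['force'],s['wrist_torque'])
t=capture('top');d=capture('side')
p0=[e[0]+115*np.cos(yaw),e[1]+115*np.sin(yaw),yaw];nm=sys.argv[2]
for c,n in((t,'top'),(d,'side')):
    m=mask(c,(105,130),proj(c,[p0[0],p0[1],z0+5])[0],45,smin=130);print(n,int(m.sum()),[(b['position'],round(b['confidence'],2)) for b in boxes_of(c,'blue_tray')][:4])
im=[]
for c in(t,d):
    u,v=proj(c,[p0[0],p0[1],z0+5])[0].astype(int);u=min(max(u,70),570)
    k=c['pixels'].copy()
    b=BX[0];a=p0[2];P=np.array([(x,y) for x,y in((-55,-30),(55,-30),(55,30),(-55,30))]);W=np.c_[p0[0]+np.cos(a)*P[:,0]-np.sin(a)*P[:,1],p0[1]+np.sin(a)*P[:,0]+np.cos(a)*P[:,1],np.full(4,z0+10)]
    k=cv2.convertScaleAbs(k,alpha=1.4);k=cv2.resize(k[v-60:v+60,u-60:u+60],None,fx=3.3,fy=3.3,interpolation=2)
    cv2.polylines(k,[np.int32((proj(c,W)-[u-60,v-60])*3.3+1.6)],True,(0,255,0),1);im.append(k)
cv2.imwrite(f'pics/{nm}.png',np.hstack(im))
E
python3 v.py 120 e1
```

```text
[452.1497667  113.31020235 152.93380363] yaw 0.1707482800583 [-0.70636034 -0.3124818  -0.31597238] [-0.0937056   0.0537847   0.01449542]
top 154 [([222.6, 167.7], 0.91), ([332.7, 267.4], 0.9), ([407.2, 212.2], 0.69), ([460.5, 163.3], 0.56)]
side 551 [([240.9, 241.4], 0.9), ([371.4, 135.8], 0.69)]
```

View pics/e1.png

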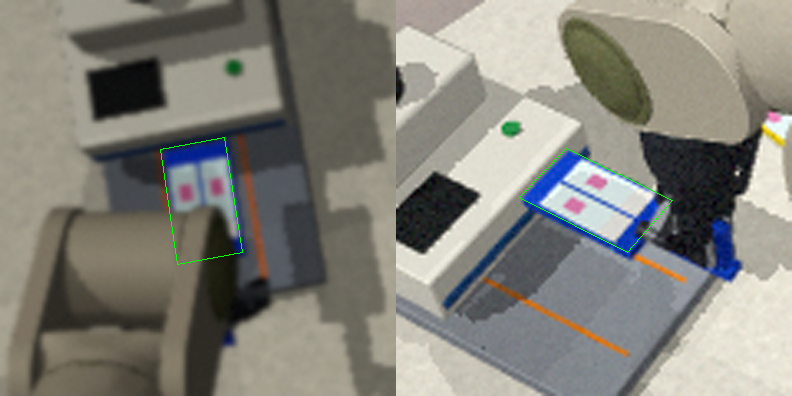

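drive_tool --commands "0 0.07 0 0 0 0.01 0;0 0.07 0 0 0 0.007 0;0 0 -0.15 0 0 0 0;0 0 -0.15 0 0 0 0;0 0 -0.15 0 0 0 0;0 0 -0.15 0 0 0 0;0 0 -0.15 0 0 0 0;0 0 -0.1 0 0 0 0;0 0 -0.07 0 0 0 0;0 0 0 0 0 0 0;0 0 0 0 0 0 0"

```text
time_s: 7.68
eef_pos: [453.6, 125.1, 62.5]
ee_rot: [-0.0, 0.996, 0.09, 0.0]
force: [-0.6, 0.1, -0.9]
grip_width: 0.179
grip_force: 58.7
```

```bash
cat >f.py <<'E'
import sys;from h import *; from rig import *
z0=float(sys.argv[1]);s=sense();e=s['eef_pos'];q=s['ee_rot'];yaw=2*np.arctan2(q[2],q[1])
u=np.array([.983,.184]);l=np.array([-.184,.983]);H=np.array([692.6,172.7])
print('grip rel home',(e[:2]-H)@u,(e[:2]-H)@l,e[2],'yaw',yaw-.185,'f',s['force'],s['wrist_torque'])
d=capture('side');m=fill(mask(d,(105,130),proj(d,[e[0]+115*np.cos(yaw),e[1]+115*np.sin(yaw),z0+5])[0],30,smin=110))
x,f=fit([d],[m],[e[0]+115*np.cos(yaw),e[1]+115*np.sin(yaw),yaw],z0);print('side tray rel home',(x[:2]-H)@u,(x[:2]-H)@l,x[2]-.185,f,m.sum())
E
python3 f.py 25; python3 v.py 25 e2
```

```text
grip rel home -243.6913526049775 -2.828202247650004 62.52282925838307 yaw -0.0042395265739783305 f [-0.58146478  0.08634663 -0.90938113] [-0.04373372  0.07383912  0.03240824]
side tray rel home -126.31075165174275 -3.5177818424732963 -0.009106268585312188 700.9960784313726 362
[453.81626921 125.08377701  62.85249015] yaw 0.18075266432769005 [ 0.35177898  0.39869636 -1.20037492] [-0.002118    0.00989797 -0.00460795]
top 130 [([408.4, 210.1], 0.71), ([331.7, 267.4], 0.68), ([459.4, 164.8], 0.63)]
side 568 [([390.3, 247.2], 0.79), ([239.8, 262.6], 0.72)]
```

View pics/e2.png

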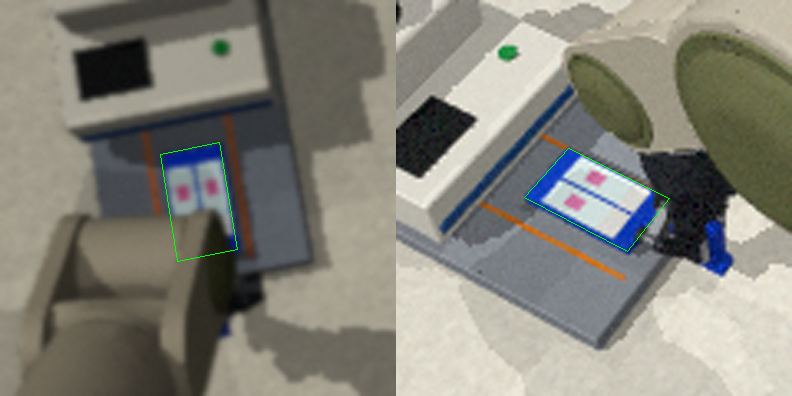

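The overlay matches the held tray. In both views it lies between the orange lines, in front of the head. Next I'll lower it to light contact to find the stage height.

drive_tool --commands "-0.005 0.03 -0.03 0 0 0.007 0;0 0 -0.02 0 0 0 0;0 0 0 0 0 0 0;0 0 0 0 0 0 0"

```text
time_s: 8.27
eef_pos: [452.8, 128.1, 57.2]
ee_rot: [0.0, 0.996, 0.093, -0.0]
force: [-0.9, -0.1, -0.1]
grip_width: 0.18
grip_force: 58.7
```

drive_tool --commands "0 0 -0.015 0 0 0 0;0 0 0 0 0 0 0;0 0 0 0 0 0 0"

```text
time_s: 8.52
eef_pos: [452.9, 128.0, 55.7]
ee_rot: [-0.0, 0.996, 0.093, -0.0]
force: [0.4, -0.3, -1.6]
grip_width: 0.181
grip_force: 58.7
```

drive_tool --commands "0 0 -0.015 0 0 0 0;0 0 0 0 0 0 0;0 0 0 0 0 0 0"

```text
time_s: 8.77
eef_pos: [453.1, 128.0, 54.4]
ee_rot: [0.0, 0.996, 0.093, 0.0]
force: [-0.9, -0.7, 2.0]
grip_width: 0.18
grip_force: 59.1
```

drive_tool --commands "0 0 0.012 0 0 0 0;0.098 0.0184 0 0 0 0 0;0.098 0.0184 0 0 0 0 0;0.098 0.0184 0 0 0 0 0;0.098 0.0184 0 0 0 0 0;0.098 0.0184 0 0 0 0 0;0.098 0.0184 0 0 0 0 0;0.098 0.0184 0 0 0 0 0;0.098 0.0184 0 0 0 0 0;0.098 0.0184 0 0 0 0 0;0.098 0.0184 0 0 0 0 0;0.098 0.0184 0 0 0 0 0;0 0 0 0 0 0 0;0 0 0 0 0 0 0"

```text
time_s: 9.93
eef_pos: [560.4, 148.2, 55.1]
ee_rot: [-0.0, 0.996, 0.093, -0.0]
force: [-0.0, -0.6, -0.9]
grip_width: 0.179
grip_force: 58.8
```

```bash
python3 f.py 21
```

```text
grip rel home -134.44910270864895 0.2587020323052869 55.120418080954096 yaw 0.0013305550970148239 f [-0.00289656 -0.63195663 -0.90676513] [ 0.00841074  0.09143366 -0.03084708]
side tray rel home -18.113154745512585 -11.413083173320246 -0.6226376121740858 619.5098039215686 292
```

drive_tool --commands "0.04 0.0075 0 0 0 0 0;0.04 0.0075 0 0 0 0 0;0.04 0.0075 0 0 0 0 0;0.02 0.0037 0 0 0 0 0;0 0 0 0 0 0 0;0 0 0 0 0 0 0"

```text
time_s: 10.48
eef_pos: [574.7, 150.9, 55.4]
ee_rot: [-0.0, 0.996, 0.093, -0.0]
force: [0.3, -0.1, -1.1]
grip_width: 0.183
grip_force: 58.8
```

drive_tool --commands "0.02 0.0037 0 0 0 0 0;0 0 0 0 0 0 0;0 0 0 0 0 0 0"

```text
time_s: 10.73
eef_pos: [576.7, 151.3, 55.5]
ee_rot: [0.0, 0.996, 0.093, 0.0]
force: [-0.9, 0.2, -0.7]
grip_width: 0.175
grip_force: 58.8
```

drive_tool --commands "0.02 0.0037 0 0 0 0 0;0 0 0 0 0 0 0;0 0 0 0 0 0 0"

```text
time_s: 10.98
eef_pos: [578.8, 151.6, 55.5]
ee_rot: [0.0, 0.996, 0.093, 0.0]
force: [0.4, -0.9, -1.7]
grip_width: 0.178
grip_force: 58.8
```

drive_tool --commands "0.015 0.0028 0 0 0 0 0;0 0 0 0 0 0 0;0 0 0 0 0 0 0"

```text
time_s: 11.23
eef_pos: [580.3, 151.9, 55.5]
ee_rot: [-0.0, 0.996, 0.093, 0.0]
force: [0.7, -0.5, -1.1]
grip_width: 0.178
grip_force: 58.8
```

drive_tool --commands "0.015 0.0028 0 0 0 0 0;0 0 0 0 0 0 0;0 0 0 0 0 0 0"

```text
time_s: 11.48
eef_pos: [580.5, 152.2, 55.1]
ee_rot: [-0.0, 0.996, 0.093, -0.002]
force: [-5.6, -0.4, 0.8]
grip_width: 0.182
grip_force: 59.0
```

drive_tool --commands "0.015 0.0028 0 0 0 0 0;0 0 0 0 0 0 0;0 0 0 0 0 0 0"

```text
time_s: 11.73
eef_pos: [580.5, 152.4, 54.9]
ee_rot: [0.0, 0.996, 0.093, -0.004]
force: [-15.6, -2.1, 6.0]
grip_width: 0.18
grip_force: 59.8
```

It touched the stop where expected. I'll ease off the press, lower it to the stage and let go.

drive_tool --commands "-0.025 -0.0047 0 0 0 0 0;0 0 -0.008 0 0 0 0;0 0 0 0 0 0 0;0 0 0 0 0 0 0"

```text
time_s: 12.07
eef_pos: [580.5, 152.0, 54.6]
ee_rot: [-0.0, 0.996, 0.093, -0.0]
force: [-3.8, -0.6, 0.3]
grip_width: 0.178
grip_force: 58.9
```

drive_tool --commands "-0.005 -0.001 -0.005 0 0 0 0;0 0 0 0 0 0 0;0 0 0 0 0 0 20;0 0 0 0 0 0 25;0 0 0 0 0 0 30;0 0 0 0 0 0 40;0 0 0 0 0 0 60;0 0 0 0 0 0 80;0 0 0 0 0 0 100;0 0 0 0 0 0 100;0 0 0 0 0 0 100;0 0 0 0 0 0 100" --force 20

```text
time_s: 13.07
eef_pos: [580.2, 151.9, 54.2]
ee_rot: [-0.0, 0.996, 0.093, -0.0]
force: [-0.2, 0.5, 0.6]
grip_width: 0.994
grip_force: 0.0
```

drive_tool --commands "0 0 0.1 0 0 0 100;0 0 0.2 0 0 0 100;0 0 0.2 0 0 0 100;0 0 0.2 0 0 0 100;0 0 0.2 0 0 0 100;0 0 0.2 0 0 0 100;0 0 0.2 0 0 0 100;-0.1 -0.25 0 0 0 0 100;-0.1 -0.25 0 0 0 0 100;-0.1 -0.25 0 0 0 0 100;-0.1 -0.25 0 0 0 0 100;-0.1 -0.25 0 0 0 0 100;-0.1 -0.25 0 0 0 0 100;-0.1 -0.25 0 0 0 0 100;-0.1 -0.25 0 0 0 0 100;-0.1 -0.25 0 0 0 0 100;-0.1 -0.25 0 0 0 0 100;0 0 0 0 0 0 100"

```text
time_s: 14.57
eef_pos: [479.2, -101.4, 185.1]
ee_rot: [0.001, 0.996, 0.091, 0.0]
force: [-0.6, -0.1, 0.0]
grip_width: 0.996
grip_force: 0.0
```

```bash
python3 - <<'E'
from h import *; from rig import *
t=capture('top');d=capture('side');im=[]
u=np.array([.983,.184]);l=np.array([-.184,.983]);H=np.array([692.6,172.7])
for c in(t,d):
    p=proj(c,[580,152,30])[0].astype(int);k=cv2.convertScaleAbs(c['pixels'],alpha=1.4)[p[1]-50:p[1]+50,p[0]-50:p[0]+50]
    k=cv2.resize(k,None,fx=4,fy=4,interpolation=2)
    for b in BX[:1]+BX[1:]:
        Q=[(b[0],b[2]),(b[1],b[2]),(b[1],b[3]),(b[0],b[3])]
        W=np.array([[*(H+x*u+y*l),20+b[5]] for x,y in Q]);cv2.polylines(k,[np.int32((proj(c,W)-p+50)*4+1.5)],True,(0,255,0),1)
    im.append(k)
cv2.imwrite('pics/z.png',np.hstack(im))
E
```

```text
(no output)
```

View pics/z.png

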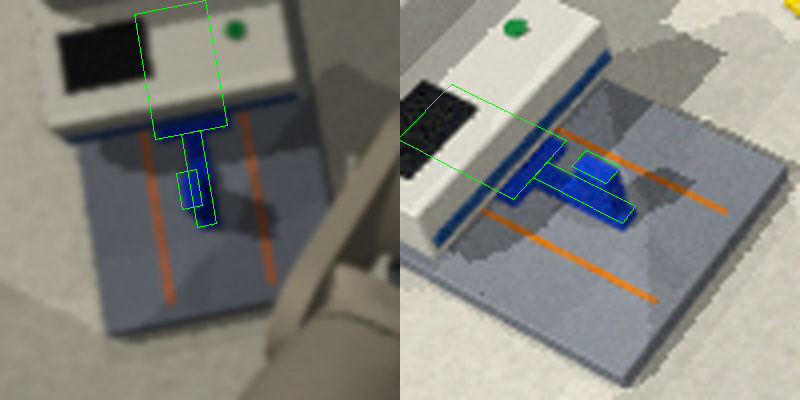

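The outline drawn for the goal pose lies on the seated carrier in both views. The neck at top (200,180) is midway between the lines and square to them, the fin stands upright, and the gripper is clear.

```bash
python3 -c "
from rig import *;print(finish_job())"
```

```text
the job is handed in; nothing more can be done
None
```

The blue carrier is in the scanner, flat against the back stop, square and midway between the orange lines; it has been let go and the job is handed in at about 15 s, with no verdict returned and yellow never touched.

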